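# Hold a try square in the corner of a shelf unit being refitted

## Robot

A 7-joint arm with a two-finger parallel gripper is mounted at the origin on the work surface. World frame = base frame: x ahead of the robot, y to its left, z up, the work surface at z = 0. Lengths are in m, angles in rad, forces in N, time in s.
With the tool pointing down it reaches from about 0.4 to 0.85 m from the base axis. Payload 10.4 kg.
Tool frame: the origin (TCP) lies at the very end of the fingers, on their centre line; the grasp point (between the pads) lies 19 mm behind it; z points along the fingers, y is the line along which they close (so a half turn about z gives the same grasp; the last joint's range is limited). The gripper opens to 87 mm and grips with 3 to 60 N. Pads are 19 mm wide; open, the fingers measure 117 mm over their backs; the gripper's body (75 mm by 190 mm) begins 51 mm behind the grasp point.
Start: joints at [1.188, 0.332, -0.065, 1.46, 0.022, 1.35, -0.088], TCP at [0.22, -0.585, 0.19] pointing down, gripper open.
Joint ranges: [-2.6, 2.6], [-0.5, 2.12], [-1.47, 1.34], [0.16, 2.42], [-1.27, 4.41], [0.06, 2.06], [-2.6, 2.6]. Speed limits (rad/s): [2.22, 2.22, 2.79, 2.79, 3.14, 3.14, 3.14].

## Interface

Orientations are given as a unit quaternion [x, y, z, w].
In Python, from bench import r gives the robot as it stands.
- The arm moves only by the shell command python3 -m crank 'ROWS' [FORCE]. ROWS is JSON, a list that holds one entry, the list of rows, each a list of 5 numbers: the shift along the tool's x, y, z in mm, then the turn about the tool's z in degrees, then the opening, from -1 (shut) to 1 (fully open). A call has 1 to 20 rows; each row is the pose to reach, as a shift and turn from the pose commanded when the call began, along the tool's axes at that moment; what a row does not reach only later rows make up. A row lasts 1/10 s, in which the tool goes at most 50 mm and 8.59 degrees, less where a joint would pass 70% of its speed; a pose out of reach is approached as far as the arm can. A call with a gripper value outside its range is refused whole. The fingers move at their own pace and stop on an object; FORCE is the grip in N (left out, the last holds). Time passes only in rows, so rows that repeat a pose let the fingers close. It gives the time, the measured TCP pose, the force, the opening and the grip force at its end, in the units of the state.
- r.read_state(): the state, without advancing time (a new reading comes with each control period).
- r.camera(name): name is "scene" or "top" or "wrist"; returns a dict with "image" (480x640x3 uint8, red, green, blue), "vfov" (degrees; the focal length in pixels is half the picture's height over the tangent of half this angle, whatever the lens; pixels are square), "cx", "cy" (the principal point, pixels), "eye" and "attitude" of the camera in the world. Camera axes: x right, y down, z forward; pixel columns grow to the right and rows downward; lengths in m; the calibration is good to about 2 mm. A picture is of the moment at which its call begins. There is no depth.
- r.close_job(): hands the job in; it is judged then, once.
The state is a dict: "time": time; "joint_positions": joint angles; "joint_vel": joint speeds; "joint_torque": joint torques, N m; "ee_pos": TCP position; "eef_rot": TCP orientation; "ft_force": force on the tool from outside, world axes, zero at the start; "torque": the same for the moment, N m; "width": finger opening in m; "grip_force": force on a finger pad.
Only numpy, scipy, OpenCV 4.12 (cv2) and the standard library are available. Lean on these libraries where they do the work, as an engineer would, in place of code of your own. Each camera call takes 0.05 s, during which the arm holds its last target. There are 200 camera calls.

## Task

The side panel of this small shelf unit leans in because its screws are still loose. Pick up the try square, stand its stock flat on the bottom board and push it along into the corner, letting only the square push the panel (without shoving it over past upright), until the stock sits tight on the board and the back of the square lies flush against the panel over its whole height. Finish still gripping the square and pressing it into the corner, so the panel is held square for my colleague to tighten the screws, and leave the other things on the desk where they are.

Things in the scene. Friction and masses are not known exactly. Their poses are not given: they have to be found in the camera images.
- board: Bottom board, brown wood, 200 mm deep (x) by 290 mm long (y) by 22 mm thick, on thin rubber anti-slip strips; it does not move; its top is 25 mm above the desk. Origin on the desk under the corner line, mid-depth. y points along the board away from the side panel (the board spans y = 0 at the panel to 290 mm), x across the depth away from the robot, z up.
- corner (a point): Middle of the corner line: on the board's top surface (25 mm above the desk), at the foot of the side panel's inner face, half-way across the depth. Axes as the board's.
- upright (a joint): Lean of the side panel, rad: 0 = exactly square to the board, positive = leaning in over the board, negative = leaning out. Starts at 0.04 to 0.12; range -0.12 to 0.16. It tips about a line along the depth at its inner face, level with the board top. Its loose screws rub, so it stays where it is left; 2 to 3 N near the top moves it and nothing stops it at square.
- panel_face (a point): Point on the inner face (over the board) of the side panel, mid-depth, 100 mm above the corner when upright; moves with the panel. The panel is brown wood, 200 mm deep, 18 mm thick, its top 230 mm above the desk, at the board's y = 0 end. At joint 0 its axes are the board's.
- square_grip (a point): Place to grip the try square: mid-thickness and half-way up (23 mm) its dark wooden, brass-topped stock, 100 mm from the back, 50 mm from the tail end, 68 mm from the blade. Stock 150 mm long, 24 mm thick, 46 mm high, standing on its long narrow side; 0.22 to 0.37 kg in all. y points along the stock away from the back (the end with the blade), z up the blade, x across the thickness.
- square_heel (a point): Heel of the square: lower end of its back, mid-thickness, on the underside; 100 mm along -y from the grip point and 23 mm below it. The end of the stock and the outer edge of the blade form one straight back, at right angles to the underside. Axes as at the grip point.
- blade_top (a point): Top of the square's steel blade (32 mm wide, 3 mm thick) on its back edge, 200 mm above the heel.
- screw_tub: Bystander, to be left alone. White plastic tub of screws, 58 mm wide, 34 mm high, standing on the board towards its free end. Origin at the centre of its underside.
- screwdriver: Bystander, to be left alone. Screwdriver, 200 mm long, lying on the desk in front of the board. Origin near its middle.
- bevel: Bystander, to be left alone. Sliding bevel: a wooden stock with a slanting steel blade, lying flat on the desk; not the square. Origin under the middle of the stock, which is 130 mm long; the blade is 200 mm.
- tape_roll: Bystander, to be left alone. Roll of clear tape, 104 mm across, 48 mm high, lying flat on the desk. Origin at the centre of its underside.
- fittings_carton: Bystander, to be left alone. Small closed carton of fittings, 85 by 120 by 65 mm, on the desk beyond the board. Origin at the centre of its underside.
- mug: Bystander, to be left alone. White mug, 80 mm wide, 90 mm high. Origin at the centre of its underside.
- marker: Bystander, to be left alone. White marker pen, 135 mm long, lying on the desk. Origin at its middle.

How it is judged:
By the outcome, as a careful person would: the job done as asked, in the order asked, and still so for the second after the job is handed in, while the arm keeps its last pose, push and grip.
It also fails if it takes over 48 s, if anything falls off the work surface, if the arm or the gripper's body presses on something with over 40 N, if the wrist force passes 120 N, or if a joint passes its speed limit or range.

## Working session

There is one attempt and no reset: what is moved stays moved. The work goes in short steps, Python scripts to look and compute and a shell command to move; the robot and the scene stay as the last step left them, time stands still between calls to the robot, and variables do not carry over. Pictures are saved under pics/ and viewed, at most 10 in all, crops included, and the job is handed in when it is done.

```bash
mkdir -p pics; ls; python3 - <<'E'
from bench import r
import cv2
for n in("scene","top"):
    c=r.camera(n); cv2.imwrite(f"pics/{n}0.png",c["image"][:,:,::-1]); print(n,c["vfov"],c["cx"],c["cy"],c["eye"],c["attitude"])
s=r.read_state();print(s["time"],s["ee_pos"],s["eef_rot"],s["width"])
E
```

```text
pics
scene 57.53957199052381 318.9245051427496 235.66157436827882 [ 1.06347286 -0.53907423  0.8632585 ] [ 0.85067586  0.35903113 -0.1452892  -0.35544097]
top 56.183276013982145 316.38779302401616 240.03345681900237 [ 0.43566633 -0.02483451  1.20824346] [-0.70072812  0.71080926 -0.03568837  0.04956446]
0.1 [ 0.21991832 -0.58461651  0.18923113] [ 9.83857799e-01  1.78950883e-01 -1.39585770e-04 -6.26670439e-04] 0.08700787277423729
```

View pics/scene0.png

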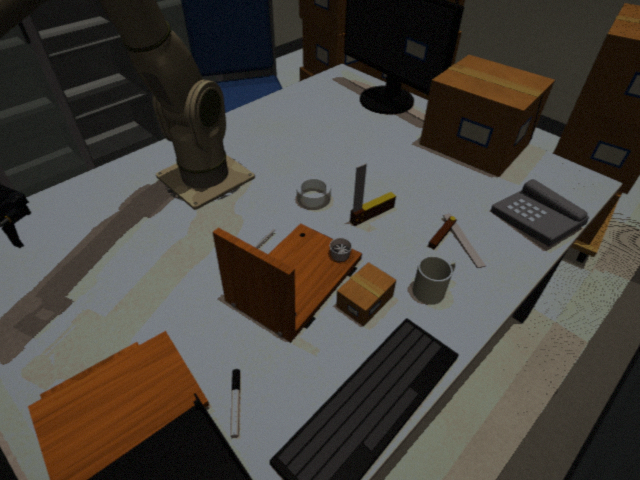

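View pics/top0.png

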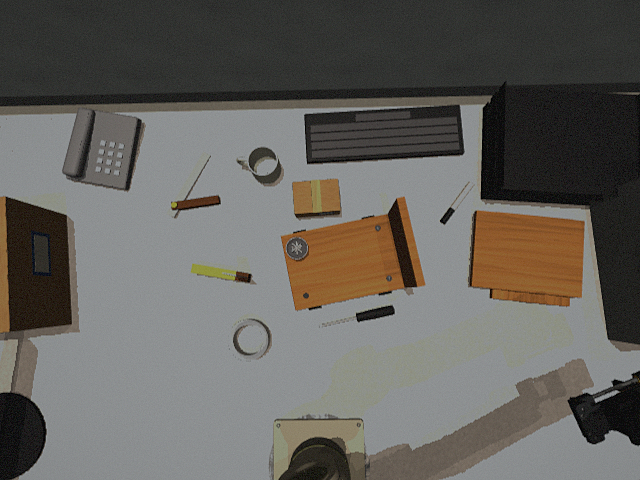

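The scene view shows the square standing on the desk at (372,205), with its blade on the -y end. The panel is at (258,280). The top view shows the square at (190–255,272) and the board at (282–420,200–308), with the tub at (297,248).

```bash
cat >h.py <<'E'
import numpy as np, cv2
from bench import r
from scipy.spatial.transform import Rotation as R
def ray(c,u,v):
    f=240/np.tan(np.radians(c["vfov"]/2))
    d=R.from_quat(c["attitude"]).apply([(u-c["cx"])/f,(v-c["cy"])/f,1]); return np.array(c["eye"]),d
def at(c,u,v,z):
    e,d=ray(c,u,v); return e+d*(z-e[2])/d[2]
def proj(c,p):
    f=240/np.tan(np.radians(c["vfov"]/2))
    q=R.from_quat(c["attitude"]).inv().apply(np.array(p)-c["eye"]); return q[...,:2]/q[...,2:]*f+[c["cx"],c["cy"]]
E
python3 - <<'E'
import cv2,numpy as np
t=cv2.imread("pics/top0.png")
a=cv2.resize(t[250:295,180:270],(800,400),interpolation=cv2.INTER_CUBIC)[:, :]
cv2.imwrite("pics/sq.png",a)
cv2.imwrite("pics/bd.png",cv2.resize(t[195:315,275:435],(800,600),interpolation=cv2.INTER_CUBIC))
E
```

```text
(no output)
```

View pics/sq.png

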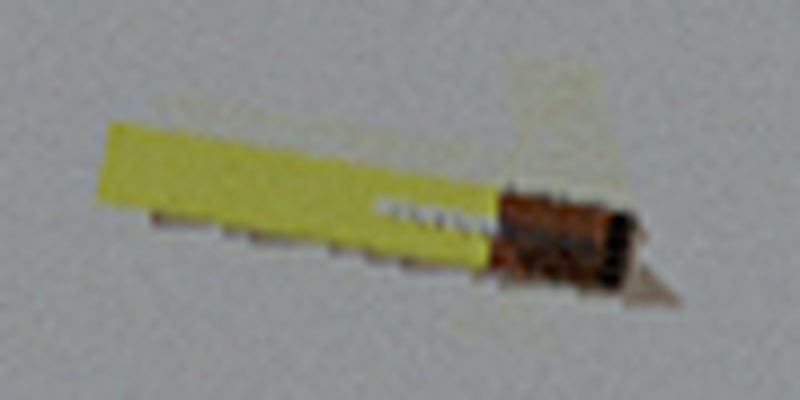

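View pics/bd.png

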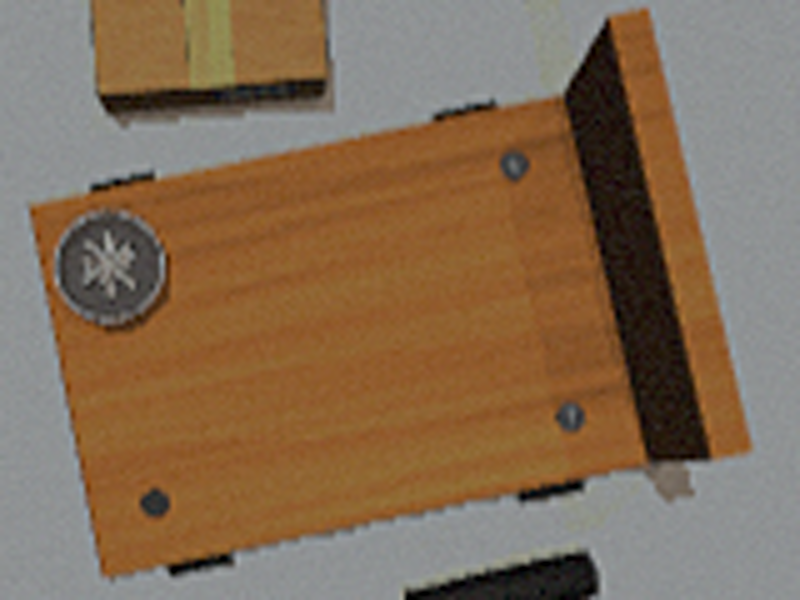

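Crops: the stock's brass runs from (108,122)/(97,202) to (500,190)/(490,268), and its back end is at (630,212)/(615,290). The board's corners are (30,205), (105,577), (645,465) and (567,97), and the panel's inner top edge runs (608,18)–(710,458).

```bash
python3 - <<'E'
from h import *
c=r.camera("top")
S=lambda x,y,z:at(c,180+x/8.889-.45,250+y/8.889-.45,z)
B=lambda x,y,z:at(c,275+x/5-.4,195+y/5-.4,z)
tail=(S(108,122,.046)+S(97,202,.046))/2; back=(S(630,212,.046)+S(615,290,.046))/2
d=tail-back; L=np.linalg.norm(d); d/=L
print("tail",tail,"back",back,L,"yaw",np.degrees(np.arctan2(d[1],d[0])))
print("grip from tail",tail-d*.05,"from back",back+d*.1)
f1,n1,n0,f0=B(30,205,.025),B(105,577,.025),B(645,465,.025),B(567,97,.025)
print(f1,n1,n0,f0); 
for a,b in((f1,f0),(n1,n0)):
  e=a-b;print("len",np.linalg.norm(e),"yaw",np.degrees(np.arctan2(e[1],e[0])))
for a,b in((f1,n1),(f0,n0)):
  e=a-b;print("w",np.linalg.norm(e),"x-yaw",np.degrees(np.arctan2(e[1],e[0])))
print("corner",(f0+n0)/2,"top edge",B(608,18,.23),B(710,458,.23))
print("tub",B(110,268,.034+.025))
s=r.read_state(); print(R.from_quat(s["eef_rot"]).as_matrix().round(3))
E
```

```text
tail [0.50917371 0.32383976 0.046     ] back [0.48110659 0.17114817 0.046     ] 0.15524974897066576 yaw 79.58440018189084
grip from tail [0.50013436 0.27466365 0.046     ] from back [0.49918528 0.2695004  0.046     ]
[0.59264271 0.09249942 0.025     ] [0.39657344 0.05403788 0.025     ] [ 0.4508352  -0.22830577  0.025     ] [ 0.6461145  -0.19401571  0.025     ]
len 0.2914620912281843 yaw 100.57139023969273
len 0.2875104850808463 yaw 100.87866038705926
w 0.19980603359973742 x-yaw 11.098387239088998
w 0.19826701921640216 x-yaw 9.959317417833168
corner [ 0.54847485 -0.21116074  0.025     ] top edge [ 0.64473936 -0.18389608  0.23      ] [ 0.45083407 -0.22107466  0.23      ]
tub [0.55480076 0.04802069 0.059     ]
[[ 0.936  0.352 -0.   ]
 [ 0.352 -0.936  0.001]
 [-0.    -0.001 -1.   ]]
```

```bash
python3 -m crank '[[[0,0,-60,0,1],[0,0,-120,0,1],[0,0,-160,0,1],[40,-33,-160,-8,1],[80,-66,-160,-16,1],[120,-99,-160,-24,1],[160,-131,-160,-32,1],[200,-164,-160,-40,1],[240,-197,-160,-48,1],[280,-230,-160,-54,1],[320,-262,-160,-59,1],[360,-295,-160,-59,1],[400,-328,-160,-59,1],[433,-355,-160,-59,1],[465,-440,-160,-59,1],[500,-525,-160,-59,1],[535,-615,-160,-59,1],[563,-702,-150,-59,1],[563,-702,-110,-59,1],[563,-702,-110,-59,1]]]'
```

```text
time: 2.15
ee_pos: [0.5, 0.1887, 0.322]
eef_rot: [0.768, 0.64, 0.0, 0.0]
ft_force: [1.3, -1.3, -1.1]
width: 0.087
grip_force: 0.0
```

```bash
python3 -m crank '[[[40,-8,0,0,1],[81,-15,22,0,1],[81,-15,22,0,1],[81,-15,22,0,1]]]'; python3 - <<'E'
from h import *
c=r.camera("wrist"); cv2.imwrite("pics/w1.png",c["image"][:,:,::-1]); print(r.read_state()["ee_pos"])
for p in ([.4995,.271,.046],[.5092,.3238,.046],[.4811,.1711,.046]): print(proj(c,p))
np.save("w1.npy",dict(c),allow_pickle=True)
E
```

```text
time: 2.55
ee_pos: [0.4994, 0.2699, 0.2993]
eef_rot: [0.767, 0.641, -0.001, -0.0]
ft_force: [0.3, -0.6, 0.1]
width: 0.0873
grip_force: 0.0
[0.500217   0.2687224  0.29994902]
[315.93228553 193.06514879]
[316.05503745 148.49992889]
[315.68530657 269.90933513]
```

View pics/w1.png

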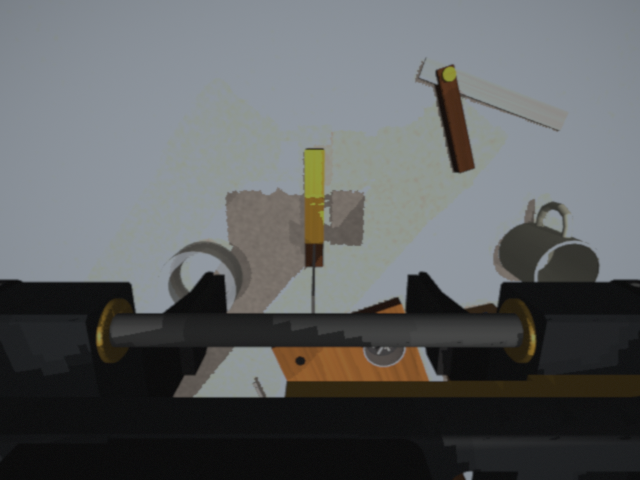

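The wrist view shows the stock from (314,149) at the tail to (314,267) at the front, within 2–4 mm of the estimate and straight. I'm going down to grip it.

```bash
python3 -m crank '[[[4,-1,40,0,1],[4,-1,80,0,1],[4,-1,120,0,1],[4,-1,160,0,1],[4,-1,200,0,1],[4,-1,235,0,1],[4,-1,260,0,1],[4,-1,280,0,1],[4,-1,291,0,1],[4,-1,291,0,1],[4,-1,291,0,-1],[4,-1,291,0,-1],[4,-1,291,0,-1],[4,-1,291,0,-1],[4,-1,291,0,-1],[4,-1,291,0,-1],[4,-1,291,0,-1],[4,-1,291,0,-1]]]' 40
```

```text
time: 4.4
ee_pos: [0.4998, 0.2733, 0.009]
eef_rot: [0.768, 0.64, -0.0, 0.0]
ft_force: [-0.0, -0.9, 0.6]
width: 0.0313
grip_force: 0.0
```

```bash
python3 -m crank '[[[0,0,0,0,-1],[0,0,0,0,-1],[0,0,0,0,-1],[0,0,0,0,-1],[0,0,0,0,-1]]]' 40
```

```text
time: 4.9
ee_pos: [0.4996, 0.2734, 0.0091]
eef_rot: [0.768, 0.64, -0.0, -0.0]
ft_force: [-2.0, -0.4, 0.4]
width: 0.0232
grip_force: 40.0
```

```bash
python3 -m crank '[[[0,0,-30,0,-1],[0,0,-60,0,-1],[0,0,-90,0,-1],[-20,5,-100,-2,-1],[-45,11,-100,-4,-1],[-75,19,-100,-7,-1],[-105,26,-100,-10,-1],[-135,33,-100,-13,-1],[-165,41,-100,-16,-1],[-195,48,-100,-19,-1],[-225,56,-100,-21,-1],[-255,63,-100,-21,-1],[-280,69,-100,-21,-1],[-305,75,-100,-21,-1],[-323,80,-100,-21,-1],[-323,80,-100,-21,-1],[-323,80,-100,-21,-1]]]' 45; python3 - <<'E'
from h import *
c=r.camera("scene"); cv2.imwrite("pics/s2.png",cv2.resize(c["image"][120:360,180:440,::-1],(650,600),interpolation=cv2.INTER_CUBIC))
E
```

```text
time: 6.6
ee_pos: [0.52, -0.0589, 0.1088]
eef_rot: [0.639, 0.769, -0.0, -0.0]
ft_force: [0.4, 0.2, -2.5]
width: 0.0232
grip_force: 44.9
```

View pics/s2.png

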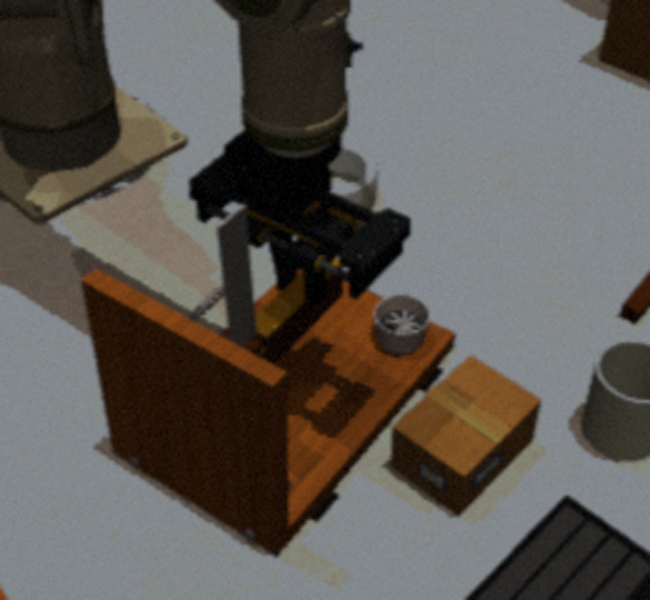

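The view shows the square hanging over the board, with the blade clear of the leaning panel and the tub clear. I'm lowering it to contact.

```bash
python3 -m crank '[[[0,0,25,0,-1],[0,0,50,0,-1],[0,0,62,0,-1],[0,0,69,0,-1],[0,0,72,0,-1],[0,0,72,0,-1],[0,0,72,0,-1]]]'; python3 -m crank '[[[0,0,1,0,-1],[0,0,2,0,-1],[0,0,3,0,-1],[0,0,3,0,-1],[0,0,3,0,-1]]]'
```

```text
time: 7.35
ee_pos: [0.5209, -0.0588, 0.0379]
eef_rot: [0.639, 0.77, 0.0, 0.001]
ft_force: [0.7, 0.7, -2.1]
width: 0.023
grip_force: 44.9
time: 7.85
ee_pos: [0.5204, -0.0587, 0.0342]
eef_rot: [0.639, 0.77, 0.0, 0.0]
ft_force: [-0.0, -0.2, -1.6]
width: 0.0229
grip_force: 44.9
```

```bash
python3 -m crank '[[[0,0,0.5,0,-1],[0,0,1,0,-1],[0,0,1,0,-1],[0,0,1,0,-1]]]'; python3 -m crank '[[[0,0,0.5,0,-1],[0,0,1,0,-1],[0,0,1,0,-1],[0,0,1,0,-1]]]'
```

```text
time: 8.25
ee_pos: [0.5206, -0.0587, 0.0339]
eef_rot: [0.639, 0.77, -0.0, 0.0]
ft_force: [-3.9, 1.1, 8.1]
width: 0.023
grip_force: 45.0
time: 8.65
ee_pos: [0.5207, -0.0587, 0.0339]
eef_rot: [0.639, 0.77, -0.0, 0.001]
ft_force: [-7.5, 1.5, 19.4]
width: 0.023
grip_force: 45.1
```

```bash
python3 -m crank '[[[-3,0,0,0,-1],[-7,0,0,0,-1],[-11,0,0,0,-1],[-15,0,0,0,-1],[-19,0,0,0,-1],[-23,0,0,0,-1],[-27,0,0,0,-1],[-31,0,0,0,-1],[-35,0,0,0,-1],[-38,0,0,0,-1],[-40,0,0,0,-1],[-40,0,0,0,-1],[-40,0,0,0,-1]]]'; python3 - <<'E'
from h import *
c=r.camera("scene"); cv2.imwrite("pics/s3.png",cv2.resize(c["image"][190:340,210:370,::-1],(640,600),interpolation=cv2.INTER_CUBIC))
E
```

```text
time: 9.95
ee_pos: [0.5295, -0.0961, 0.0338]
eef_rot: [0.638, 0.77, 0.002, 0.001]
ft_force: [-1.2, 7.0, 11.6]
width: 0.0231
grip_force: 45.0
```

View pics/s3.png

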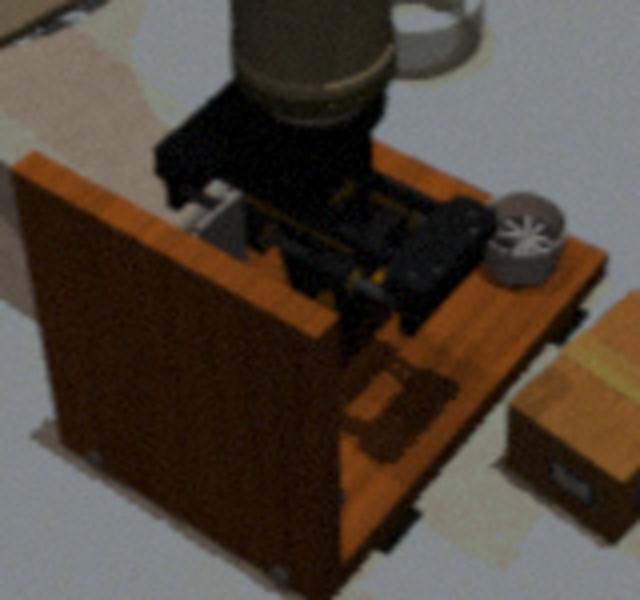

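The view shows the blade at (225,220) just behind the panel's top edge, nearly touching. I'm continuing slowly.

```bash
python3 -m crank '[[[-1,0,0.5,0,-1],[-2,0,0.5,0,-1],[-3,0,0.5,0,-1],[-4,0,0.5,0,-1],[-5,0,0.5,0,-1],[-6,0,0.5,0,-1],[-6,0,0.5,0,-1]]]'; python3 -m crank '[[[-1,0,0,0,-1],[-2,0,0,0,-1],[-3,0,0,0,-1],[-4,0,0,0,-1],[-4,0,0,0,-1]]]';python3 -m crank '[[[-0.7,0,0,0,-1],[-1.4,0,0,0,-1],[-2,0,0,0,-1],[-2,0,0,0,-1]]]'
```

```text
time: 10.7
ee_pos: [0.531, -0.1009, 0.0338]
eef_rot: [0.638, 0.77, 0.002, 0.001]
ft_force: [-1.8, 10.0, 16.6]
width: 0.0233
grip_force: 45.0
time: 11.2
ee_pos: [0.5318, -0.1049, 0.0338]
eef_rot: [0.638, 0.77, 0.002, 0.001]
ft_force: [-2.0, 10.0, 16.5]
width: 0.0231
grip_force: 45.0
time: 11.6
ee_pos: [0.5321, -0.1061, 0.0338]
eef_rot: [0.638, 0.77, 0.002, 0.001]
ft_force: [-2.0, 11.6, 16.9]
width: 0.0233
grip_force: 45.0
```

```bash
python3 -m crank '[[[-0.7,0,0,0,-1],[-1.4,0,0,0,-1],[-2,0,0,0,-1],[-2,0,0,0,-1]]]';python3 -m crank '[[[-0.7,0,0,0,-1],[-1.4,0,0,0,-1],[-2,0,0,0,-1],[-2,0,0,0,-1]]]'
python3 - <<'E'
from h import *
c=r.camera("top"); cv2.imwrite("pics/t4.png",cv2.resize(c["image"][195:315,325:435,::-1],(550,600),interpolation=cv2.INTER_CUBIC))
E
```

```text
time: 12.0
ee_pos: [0.5325, -0.1082, 0.0338]
eef_rot: [0.638, 0.77, 0.002, 0.001]
ft_force: [-1.6, 11.4, 15.9]
width: 0.0228
grip_force: 45.0
time: 12.4
ee_pos: [0.5329, -0.1102, 0.0338]
eef_rot: [0.638, 0.77, 0.002, 0.001]
ft_force: [-1.8, 12.1, 15.7]
width: 0.023
grip_force: 45.0
```

View pics/t4.png

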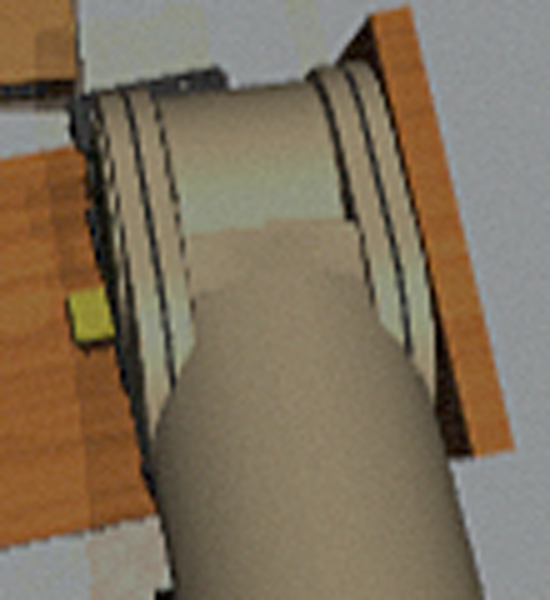

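The top view shows the panel's inner top edge at (370,18)–(472,458), about 4–5 mm nearer to upright than before, with the tub side undisturbed. I'm continuing in 1 mm steps until it stops firmly.

```bash
python3 -m crank '[[[-0.5,0,0,0,-1],[-1,0,0,0,-1],[-1,0,0,0,-1],[-1,0,0,0,-1]]]';python3 -m crank '[[[-0.5,0,0,0,-1],[-1,0,0,0,-1],[-1,0,0,0,-1],[-1,0,0,0,-1]]]'
```

```text
time: 12.85
ee_pos: [0.533, -0.1112, 0.0338]
eef_rot: [0.638, 0.77, 0.002, 0.001]
ft_force: [-2.6, 11.9, 15.7]
width: 0.0226
grip_force: 45.0
time: 13.25
ee_pos: [0.5333, -0.1122, 0.0338]
eef_rot: [0.638, 0.77, 0.002, 0.001]
ft_force: [-1.9, 11.9, 15.8]
width: 0.0229
grip_force: 45.0
```

```bash
python3 -m crank '[[[-0.5,0,0,0,-1],[-1,0,0,0,-1],[-1,0,0,0,-1],[-1,0,0,0,-1]]]'
```

```text
time: 13.65
ee_pos: [0.5333, -0.1127, 0.0338]
eef_rot: [0.637, 0.771, 0.002, 0.0]
ft_force: [-2.8, 12.9, 16.7]
width: 0.0227
grip_force: 45.0
```

```bash
python3 -m crank '[[[-0.5,0,0,0,-1],[-1,0,0,0,-1],[-1,0,0,0,-1],[-1,0,0,0,-1]]]'
```

```text
time: 14.05
ee_pos: [0.5334, -0.1127, 0.0338]
eef_rot: [0.637, 0.771, 0.003, -0.0]
ft_force: [-3.7, 15.1, 17.5]
width: 0.0229
grip_force: 45.0
```

```bash
python3 -m crank '[[[-0.5,0,0.5,0,-1],[-1,0,1,0,-1],[-1.5,0,1.2,0,-1],[-1.5,0,1.2,0,-1],[-1.5,0,1.2,0,-1],[-1.5,0,1.2,0,-1]]]' 55
python3 - <<'E'
from h import *
c=r.camera("scene"); a=cv2.resize(c["image"][195:315,215:315,::-1],(400,480),interpolation=cv2.INTER_CUBIC)
c=r.camera("top"); b=cv2.resize(c["image"][195:291,380:440,::-1],(400,480),interpolation=cv2.INTER_CUBIC)[:480]
b=cv2.resize(c["image"][190:298,375:435,::-1],(400,480),interpolation=cv2.INTER_CUBIC) if 0 else cv2.resize(c["image"][192:292,360:443,::-1],(400,480),interpolation=cv2.INTER_CUBIC)
cv2.imwrite("pics/f5.png",np.hstack([a,b]))
C=np.array([.5485,-.2112,.025]);xb=np.array([.9826,.1857,0]);yb=np.array([-.1857,.9826,0])
for s in(1,-1):
  for y in(-.018,0,.002): 
    p=proj(c,C+s*.1*xb+y*yb+[0,0,.205]); print(s,y,p,(p-[360,192])*4.8)
E
```

```text
time: 14.65
ee_pos: [0.5334, -0.1128, 0.0336]
eef_rot: [0.637, 0.771, 0.003, -0.001]
ft_force: [-12.6, 20.2, 33.7]
width: 0.0228
grip_force: 55.0
1 -0.018 [408.11245969 195.61216497] [230.93980652  17.33839186]
1 0 [400.13433495 197.23442136] [192.64480775  25.12522252]
1 0.002 [399.24780575 197.41468648] [188.38946762  25.99049511]
-1 -0.018 [428.83934676 284.75299806] [330.42886444 445.21439069]
-1 0 [420.66206151 286.42263925] [291.17789526 453.22866842]
-1 0.002 [419.75339978 286.60817015] [286.81631893 454.11921672]
```

View pics/f5.png

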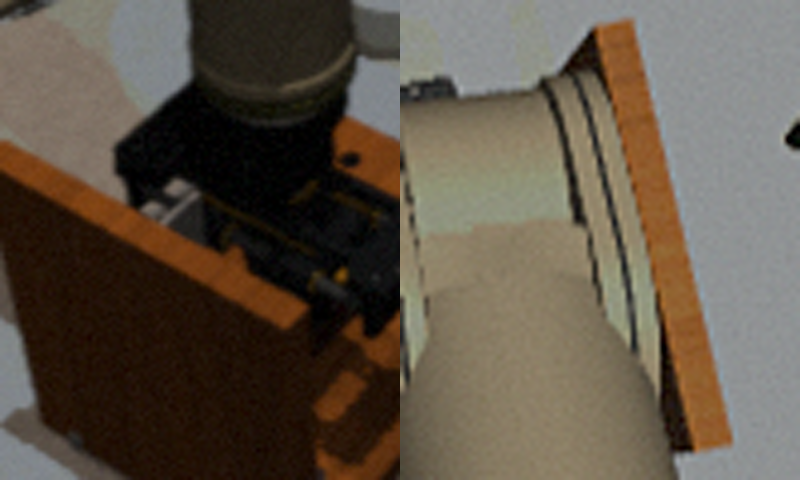

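The view shows the blade touching the panel at (185,200). The panel's top edges match the predicted upright position to within about 0.3 px, under 1 mm. I'll hold briefly to check it's steady, then hand in.

```bash
python3 -m crank '[[[0,-0.5,0,0,-1],[0,-1,0,0,-1],[0,-1,0,0,-1],[0,-1,0,0,-1],[0,-1,0,0,-1],[0,-1,0,0,-1]]]' && python3 -c "
from bench import r
print(r.close_job())"
```

```text
time: 15.35
ee_pos: [0.5334, -0.1128, 0.0337]
eef_rot: [0.637, 0.771, 0.003, 0.0]
ft_force: [-6.2, 20.4, 29.1]
width: 0.0227
grip_force: 55.0
the job is handed in; nothing more can be done
None
```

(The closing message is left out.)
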